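# Find the tired contact finger and reject it

### The arm

A 6-joint arm with a two-finger parallel gripper is mounted at the origin on the work surface. World frame = base frame: x ahead of the robot, y to its left, z up, the work surface at z = 0. Lengths are in m, angles in rad, forces in N, time in s.
With the tool pointing down it reaches from about 0.35 to 0.975 m from the base axis. Payload 4.9 kg.
Tool frame: the origin (TCP) lies at the very end of the fingers, on their centre line; the grasp point (between the pads) lies 19 mm behind it; z points along the fingers, x is the direction in which the jaws open and shut, and the axes are right-handed (so a half turn about z gives the same grasp; the last joint's range is limited). The gripper opens to 85 mm and grips with 20 to 120 N. Pads are 22 mm wide; open, the fingers measure 114 mm over their backs; the gripper's body (76 mm by 85 mm) begins 54 mm behind the grasp point. The pads swing forward as they close: fully open they stand 13 mm farther back than shut.
Start: joints at [1.175, 0.053, 1.613, -0, 1.476, -0.119], TCP at [0.171, 0.601, 0.204] pointing down, gripper open.
Joint ranges: [-3.01, 3.01], [-1.01, 2.22], [0.06, 2.58], [-1.02, 4.17], [0.09, 2.62], [-3.14, 3.14]. Speed limits (rad/s): [2.57, 2.57, 3.14, 3.14, 3.14, 3.14].

### API

Orientations are given as a unit quaternion [w, x, y, z].
In Python, from plant import manip, imaging gives the robot as it stands.
- The arm moves only by the shell command python3 -m pendant 'ROWS'. ROWS is JSON, a list that holds one entry, the list of rows, each a list of 7 numbers: the turn, a rotation vector about the world's x, y, z in units of pi rad (1.0 is pi rad), then the shift along the world's x, y, z in units of 250 mm (1.0 is 250 mm), then the opening, from 0 (shut) to 1 (fully open). In form: [[[ax, ay, az, tx, ty, tz, claw], ...]]. A call has 1 to 20 rows; each row shifts and turns the commanded pose from where the row before left it; what a row does not reach is not made up. A row lasts 1/8 s, in which the tool goes at most 62.5 mm and 10.7 degrees, less where a joint would pass 70% of its speed; a pose out of reach is approached as far as the arm can. A call with a number of a shift or a turn outside -1 to 1 is refused whole. A call with a gripper value outside its range is refused whole. The fingers move at their own pace and stop on an object; the grip force is fixed at half the most. Time passes only in rows, so rows that do not move let the fingers close. It gives the time, the measured TCP pose, the force and the opening at its end, in the units of the state.
- manip.state(): the state, without advancing time (a new reading comes with each control period).
- imaging.grab_frame(name): name is "side" or "top"; returns a dict with "frame" (480x640x3 uint8, blue, green, red), "mtx" (3x3 intrinsics, pixels), "k1" (the pictures are not rectified: a ray, as slopes to the right and down, at radius r is drawn at 1 + k1 r^2 times it, then the intrinsics apply), "world_to_cam" (4x4, takes a point from world to camera coordinates). Camera axes: x right, y down, z forward; pixel columns grow to the right and rows downward; lengths in m; the calibration is good to about 2 mm. A picture is of the moment at which its call begins. There is no depth.
- manip.job_done(): hands the job in, once; it reports no verdict.
The state is a dict: "time": time; "joint_pos": joint angles; "joint_vel": joint speeds; "joint_efforts": joint torques, N m; "tool_pos": TCP position; "tool_rot": TCP orientation; "contact_force": force on the tool from outside, world axes, zero at the start; "ft_torque": the same for the moment, N m; "gripper_width": opening from 0.0 (shut) to 1.0 (fully open).
Only numpy, scipy, OpenCV 4.12 (cv2) and the standard library are available. Lean on these libraries where they do the work, as an engineer would, in place of code of your own. Each camera call takes 0.05 s, during which the arm holds its last target. There are 200 camera calls.

### The job

One of the four spring contact-finger units in the inspection plate has gone soft. Working from the one-dot nest to the four-dot nest, press each contact button down until its leaf rests on the stop, hold it there a moment and feel how hard it pushes back, never with more than 25 N; then lift out the softest unit and set it down on its base inside the red bin without dropping it. Leave the three sound units seated in their nests and everything else on the bench where it is.

Things in the scene. Friction and masses are not known exactly. Their poses are not given: they have to be found in the camera images.
- fixture: Aluminium inspection plate 170 (x) x 300 (y) x 12 mm, screwed down. Origin on the bench under the middle of the nest row; x points from the leaf tips to the clamp towers (away from the robot), y left, z up. Four nests 70 mm apart, numbered left to right (+y to -y) by 1 to 4 black dots on the robot-side edge. Each nest holds one loose contact-finger unit along x; the four look alike.
- button_1 (a point): Nest 1 (1 dot): top centre of the contact button there, leaf at rest; fixed to the plate, 48.6 mm above the bench, axes as the plate's. The button yields evenly: from about 0.5 N at rest up to 8 mm of travel, where the leaf meets its stop screw and force climbs steeply. A sound leaf takes 10 to 11 N to reach the stop, the soft one about 5 N. Any nest may hold the soft one; it cannot be seen.
- button_2 (a point): Nest 2 (2 dots): top centre of the contact button there, leaf at rest; fixed to the plate, 48.6 mm above the bench, axes as the plate's. The button is steel, 12 mm across and 3 mm tall, and sits 8 mm from the free end of a copper leaf 16 mm wide, which runs 84 mm out from the tower; a brass stop screw stands under it.
- button_3 (a point): Nest 3 (3 dots): top centre of the contact button there, leaf at rest; fixed to the plate, 48.6 mm above the bench, axes as the plate's.
- button_4 (a point): Nest 4 (4 dots): top centre of the contact button there, leaf at rest; fixed to the plate, 48.6 mm above the bench, axes as the plate's.
- grip_1 (a point): Nest 1: middle of the clamp tower there (34 long, 26 mm wide), 26 mm above the unit's underside, 38 mm above the bench, fixed to the plate, axes as the plate's: grip across the 26 mm (plate y). Unit base: black, 120 x 26 x 12 mm; its middle lies 43 mm from here towards the leaf tip (plate -x). Tower: flat sides up to 39 mm above the underside, screw heads to 43 mm.
- grip_2 (a point): Nest 2: middle of the clamp tower there (34 long, 26 mm wide), 26 mm above the unit's underside, 38 mm above the bench, fixed to the plate, axes as the plate's: grip across the 26 mm (plate y). The unit weighs 0.2 to 0.32 kg and lies with 1.5 mm play between guides 8 mm tall (none beside the tower): lift it straight up.
- grip_3 (a point): Nest 3: middle of the clamp tower there (34 long, 26 mm wide), 26 mm above the unit's underside, 38 mm above the bench, fixed to the plate, axes as the plate's: grip across the 26 mm (plate y). The contact button of the unit lies 93 mm from here towards plate -x, 50 mm from the middle of the unit.
- grip_4 (a point): Nest 4: middle of the clamp tower there (34 long, 26 mm wide), 26 mm above the unit's underside, 38 mm above the bench, fixed to the plate, axes as the plate's: grip across the 26 mm (plate y).
- red_bin: Red open-topped stacking bin for rejects, empty, fixed; outside 190 (x) x 130 (y) mm, walls 4 mm, back (+x) and side walls 60 mm tall, front wall 34 mm; inside 182 x 122 mm, floor 4 mm above the bench. Origin on the bench under its centre. It may stand left or right of the plate, the blue bin with hardware on the other side.
- blue_bin: Blue open-topped bin, same size as the red one, with loose clamp plates and screws in it; not to be used. Other bystanders to leave alone: a screwdriver and a marker pen lie between robot and plate, a jar stands near left, a wrench and a tape roll lie behind the plate, a tin with pens (155 mm tall) stands far right, a spray bottle (190 mm) far left; all 25 mm or more clear of plate and bins.
Things that resemble listed ones, but are neither listed nor needed, are in the scene too. Leave any green look-alike of the red_bin alone.

How it is judged:
By the outcome, as a careful person would: the job done as asked, in the order asked, and still so for the second after the job is handed in, with the robot touching nothing.
It also fails if it takes over 67 s, if anything falls off the work surface, if the arm or the gripper's body presses on something with over 40 N, if the wrist force passes 120 N, or if a joint passes its speed limit or range.

## Working session

There is one attempt and no reset: what is moved stays moved. The work goes in short steps, Python scripts to look and compute and a shell command to move; the robot and the scene stay as the last step left them, time stands still between calls to the robot, and variables do not carry over. Pictures are saved under pics/ and viewed, about 8 in all and at most 12, crops included, and the job is handed in when it is done.

```bash
ls; mkdir -p pics; python3 - <<'E'
from plant import manip, imaging
import cv2
for n in("top","side"):
    d=imaging.grab_frame(n); cv2.imwrite(f"pics/{n}0.png",d["frame"]); print(n,d["mtx"],d["k1"],d["world_to_cam"])
print(manip.state())
E
```

```text
pics
top [[567.76306841   0.         314.90786421]
 [  0.         567.76306841 237.13131821]
 [  0.           0.           1.        ]] -0.024539287588320313 [[-2.80447610e-02 -9.99598739e-01 -3.98162345e-03  2.71866228e-03]
 [-9.90609577e-01  2.83253359e-02 -1.33754777e-01  4.37479374e-01]
 [ 1.33813887e-01  1.93113558e-04 -9.91006461e-01  1.04663834e+00]
 [ 0.00000000e+00  0.00000000e+00  0.00000000e+00  1.00000000e+00]]
side [[538.62015078   0.         319.30996207]
 [  0.         538.62015078 238.59089115]
 [  0.           0.           1.        ]] -0.0542767741825651 [[ 0.93030859 -0.36648581 -0.01463135 -0.41054034]
 [-0.21923368 -0.52364873 -0.82324274  0.16452783]
 [ 0.29404509  0.76907747 -0.56750094  1.03260834]
 [ 0.          0.          0.          1.        ]]
{'time': 0.1, 'joint_pos': array([ 1.17500548e+00,  5.33471085e-02,  1.61415026e+00,  2.26409441e-05,
        1.47603764e+00, -1.19015551e-01]), 'joint_vel': array([ 0.00024752, -0.00101734, -0.00260579,  0.00059648,  0.00204617,
       -0.00067395]), 'joint_efforts': array([ 2.02594815e-04, -3.94893980e+01, -3.71365106e+01, -4.33298214e-05,
        3.87726977e-03, -1.36389843e-06]), 'tool_pos': array([0.17054457, 0.60063342, 0.20275498]), 'tool_rot': array([ 4.79548661e-04,  7.97889710e-01,  6.02802677e-01, -8.44600754e-04]), 'contact_force': array([ 0.13515258, -0.21746789,  0.02617609]), 'ft_torque': array([-0.03211186,  0.07175183, -0.01908131]), 'gripper_width': 0.9990215583608026}
```

View pics/top0.png

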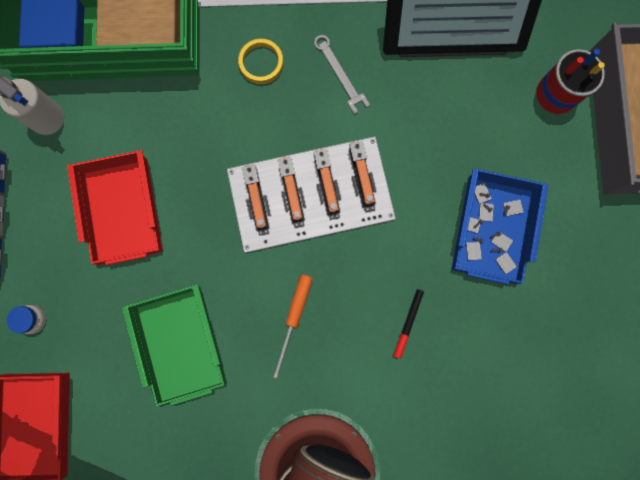

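View pics/side0.png

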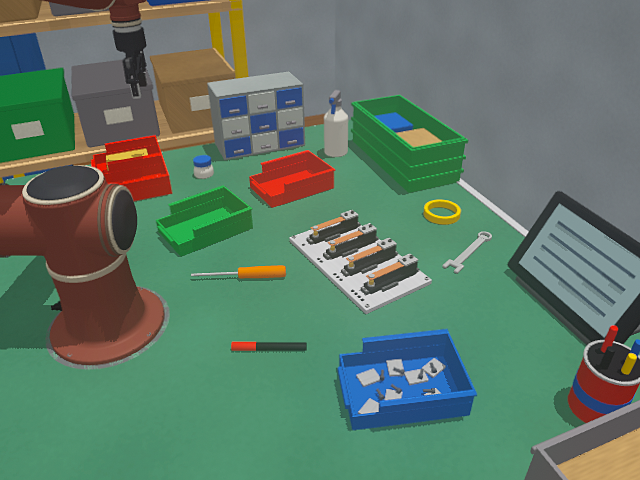

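The top view shows the plate at about (310,195), with the one-dot nest at the left. The empty red bin is at (115,210), the blue bin is on the right, and a green look-alike is at (173,345). Next I'll enlarge the plate and the bin.

```bash
python3 - <<'E'
import cv2
f=cv2.imread("pics/top0.png")
cv2.imwrite("pics/c1.png",cv2.resize(f[130:260,220:400],None,fx=4.4,fy=4.4,interpolation=cv2.INTER_CUBIC))
cv2.imwrite("pics/c2.png",cv2.resize(f[140:275,60:170],None,fx=4.4,fy=4.4,interpolation=cv2.INTER_CUBIC))
E
```

```text
(no output)
```

View pics/c1.png

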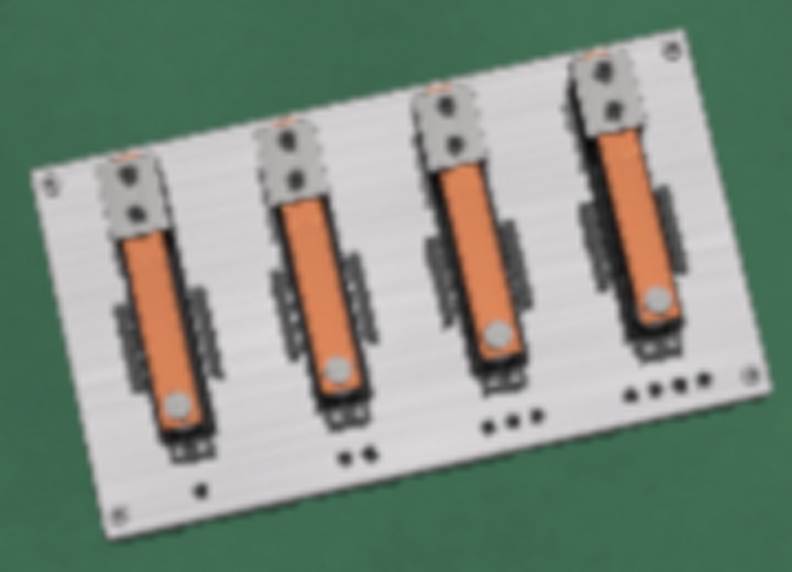

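View pics/c2.png

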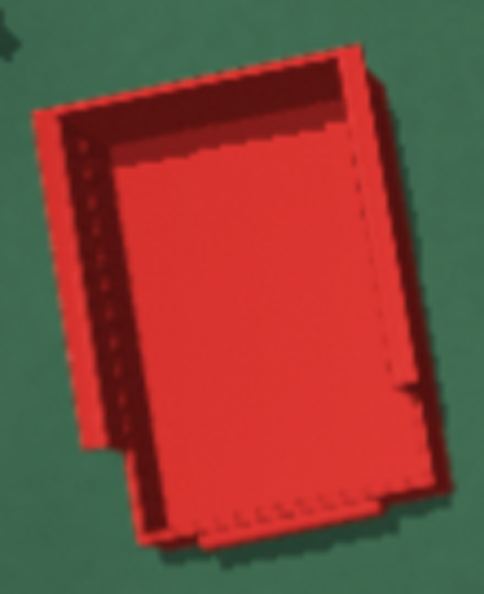

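The plate corners in the crop are at (33,170), (685,30), (771,390) and (107,538). The buttons are at (177,406), (338,370), (497,334) and (657,299). The bin's back rim runs from (35,110) to (362,45), and its front low corners are at (143,547) and (450,492).

```bash
cat > h.py <<'E'
import numpy as np, cv2
from plant import manip, imaging
def ray(d,px,z):
    K,k=d["mtx"],d["k1"]; T=d["world_to_cam"]
    s=cv2.undistortPoints(np.array([[px]],float),K,np.array([k,0,0,0.]))[0,0]
    R,t=T[:3,:3],T[:3,3]; c=-R.T@t; v=R.T@np.array([s[0],s[1],1]); return (c+v*(z-c[2])/v[2])[:2]
def fit(m,w): # rigid 2D: w = R m + t
    m,w=np.array(m,float),np.array(w); mc,wc=m.mean(0),w.mean(0); a=m-mc;b=w-wc
    th=np.arctan2((a[:,0]*b[:,1]-a[:,1]*b[:,0]).sum(),(a*b).sum())
    R=np.array([[np.cos(th),-np.sin(th)],[np.sin(th),np.cos(th)]]); t=wc-R@mc
    return th,R,t,(w-(m@R.T+t))*1e3
E
python3 - <<'E'
from h import *
np.set_printoptions(precision=4,suppress=True)
d=imaging.grab_frame("top")
c=lambda p,o:((p[0]+.5)/4.4-.5+o[0],(p[1]+.5)/4.4-.5+o[1])
o=(220,130)
W=[ray(d,c(p,o),.012) for p in[(33,170),(685,30),(771,390),(107,538)]]
B=[ray(d,c(p,o),.0486) for p in[(177,406),(338,370),(497,334),(657,299)]]
print("plate",np.array(W),[np.linalg.norm(W[i]-W[i-1]) for i in range(4)])
print("buttons",np.array(B),np.diff(B,axis=0),np.linalg.norm(np.diff(B,axis=0),axis=1))
G=[ray(d,c(p,o),.0512) for p in[(135,194),(293,161),(450,126),(608,91)]]
# button model y = 105,35,-35,-105 ; x unknown bx, solve from plate fit
th,R,t,e=fit([(.085,.15),(.085,-.15),(-.085,-.15),(-.085,.15)],W);print("platefit",th,t,e)
print("in plate B",(np.array(B)-t)@R,"G",(np.array(G)-t)@R)
th,R,t,e=fit([(0,.105),(0,.035),(0,-.035),(0,-.105)],B);print("btnfit",th,t,e)
o=(60,140)
Q=[ray(d,c(p,o),z) for p,z in[((35,110),.06),((362,45),.06),((450,492),.034),((143,547),.034)]]
print("bin",np.array(Q),[np.linalg.norm(Q[i]-Q[i-1]) for i in range(4)])
print("binfit",*fit([(.095,.065),(.095,-.065),(-.095,-.065),(-.095,.065)],Q))
E
```

```text
plate [[ 0.5809  0.1586]
 [ 0.6369 -0.1345]
 [ 0.4722 -0.1653]
 [ 0.415   0.1274]] [np.float64(0.16879517218311776), np.float64(0.2984193681672816), np.float64(0.16758789489535936), np.float64(0.29824234811401956)]
buttons [[ 0.4665  0.0924]
 [ 0.48    0.0237]
 [ 0.4936 -0.0445]
 [ 0.5069 -0.1132]] [[ 0.0135 -0.0687]
 [ 0.0136 -0.0681]
 [ 0.0132 -0.0688]] [0.0701 0.0695 0.07  ]
platefit 0.18940119887997797 [ 0.5263 -0.0034] [[-0.5684 -1.2595]
 [-1.0812  0.2517]
 [ 1.1448  1.4609]
 [ 0.5048 -0.4531]]
in plate B [[-0.0407  0.1054]
 [-0.0403  0.0353]
 [-0.0398 -0.0342]
 [-0.0397 -0.1042]] G [[ 0.0529  0.1041]
 [ 0.0524  0.0349]
 [ 0.0529 -0.0342]
 [ 0.0533 -0.1041]]
btnfit 0.19427460173670666 [ 0.4867 -0.0104] [[ 0.0005 -0.2169]
 [ 0.0251 -0.2789]
 [ 0.1279  0.2948]
 [-0.1536  0.2011]]
bin [[0.5846 0.4528]
 [0.6088 0.3121]
 [0.4178 0.2796]
 [0.3978 0.4116]] [np.float64(0.1912481595638262), np.float64(0.1427417798624065), np.float64(0.19374694632615758), np.float64(0.13354043959159986)]
binfit 0.18229391343126553 [[ 0.9834 -0.1813]
 [ 0.1813  0.9834]] [0.5022 0.364 ] [[ 0.6772  7.6299]
 [ 1.3455 -5.1934]
 [-2.7936 -3.3122]
 [ 0.771   0.8757]]
```

```bash
python3 -m pendant '[[[0,0,0.05,0.085,-0.145,0,0],[0,0,0.05,0.085,-0.145,0,0],[0,0,0.05,0.085,-0.145,0,0],[0,0,0,0.085,-0.145,0,0],[0,0,0,0.085,-0.145,0,0],[0,0,0,0.085,-0.145,0,0],[0,0,0,0.085,-0.145,0,0],[0,0,0,0.085,-0.145,0,0],[0,0,0,0.085,-0.145,0,0],[0,0,0,0.085,-0.145,0,0],[0,0,0,0.085,-0.145,0,0],[0,0,0,0.085,-0.145,0,0],[0,0,0,0.085,-0.145,0,0],[0,0,0,0.085,-0.145,0,0],[0,0,0,0,0,-0.1,0],[0,0,0,0,0,-0.1,0],[0,0,0,0,0,-0.1,0],[0,0,0,0,0,-0.1,0],[0,0,0,0,0,0,0],[0,0,0,0,0,0,0]]]'
```

```text
time: 2.65
tool_pos: [0.4688, 0.0937, 0.1048]
tool_rot: [0.0, 0.635, 0.772, 0.0]
contact_force: [-0.3, -0.3, -0.5]
gripper_width: -0.0
```

```bash
python3 -m pendant '[[[0,0,0,-0.009,-0.005,-0.08,0],[0,0,0,0,0,-0.08,0],[0,0,0,0,0,0,0],[0,0,0,0,0,0,0]]]'; python3 - <<'E'
from h import *
s=imaging.grab_frame("side")["frame"]; t=imaging.grab_frame("top")["frame"]
a=cv2.resize(s[170:310,280:440],(400,350),interpolation=cv2.INTER_CUBIC)
b=cv2.resize(t[130:270,220:380],(400,350),interpolation=cv2.INTER_CUBIC)
cv2.imwrite("pics/p1.png",np.hstack([a,b]))
E
```

```text
time: 3.15
tool_pos: [0.4672, 0.0925, 0.0656]
tool_rot: [0.001, 0.635, 0.772, 0.001]
contact_force: [0.4, -0.3, -0.2]
gripper_width: 0.004
```

View pics/p1.png

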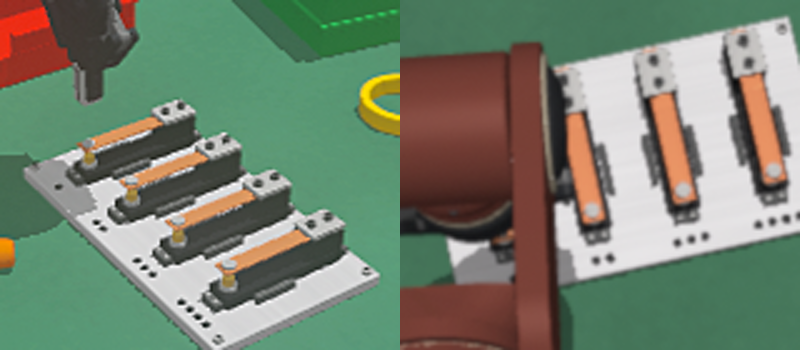

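The fingertip is at about (88,100) and button 1 at (88,145) in the left crop. The gap looks bigger than expected, so I'll check it by projecting both points.

```bash
python3 - <<'E'
from h import *
d=imaging.grab_frame("side");T=d["world_to_cam"]
P=np.array([[.4672,.0925,.0656],[.4665,.0924,.0486],[.48,.0237,.0486],[.4936,-.0445,.0486],[.5069,-.1132,.0486]])
q,_=cv2.projectPoints(P,cv2.Rodrigues(T[:3,:3])[0],T[:3,3],d["mtx"],np.array([d["k1"],0,0,0]))
print(((q[:,0]-[280,170])*2.5).round(1), manip.state()["tool_pos"])
E
```

```text
[[ 86.2 126.4]
 [ 85.9 142.5]
 [129.  179.4]
 [175.8 219.3]
 [226.7 263.1]] [0.46709712 0.09251747 0.06536348]
```

```bash
python3 - <<'E'
from h import *
s=imaging.grab_frame("side")["frame"]
cv2.imwrite("pics/p2.png",cv2.resize(s[140:250,260:370],(770,600)[:1]*1+(600,) if 0 else (600,600),interpolation=cv2.INTER_CUBIC))
E
```

```text
(no output)
```

View pics/p2.png

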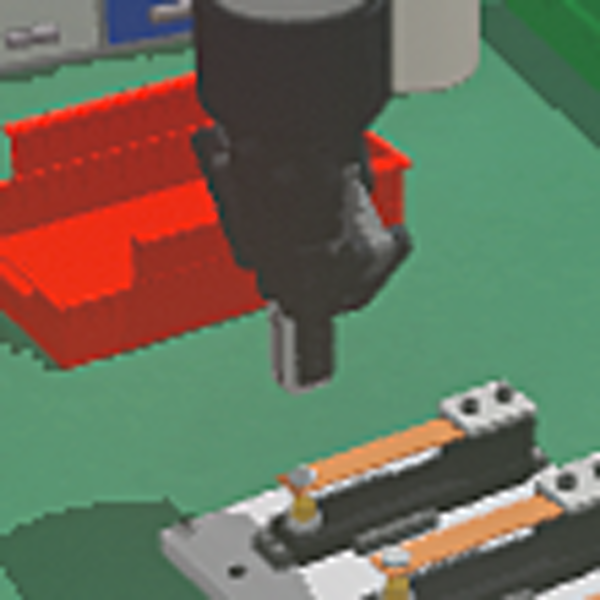

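```bash
python3 -m pendant '[[[0,0,0,0,0,-0.05,0],[0,0,0,0,0,0,0],[0,0,0,0,0,0,0]]]' | egrep 'pos|force'; for i in 1 2 ; do python3 -m pendant '[[[0,0,0,0,0,-0.01,0],[0,0,0,0,0,0,0]]]'| egrep 'pos|force'; done
```

```text
tool_pos: [0.4657, 0.0924, 0.051]
contact_force: [0.1, -0.1, -0.2]
tool_pos: [0.4659, 0.0924, 0.0487]
contact_force: [0.2, 0.5, -0.6]
tool_pos: [0.4658, 0.0924, 0.0461]
contact_force: [0.0, -0.0, 0.7]
```

```bash
for i in 1 2 ; do python3 -m pendant '[[[0,0,0,0,0,-0.008,0],[0,0,0,0,0,0,0]]]'| egrep 'pos|force'; done; python3 - <<'E'
from h import *
s=imaging.grab_frame("side")["frame"]
cv2.imwrite("pics/p3.png",cv2.resize(s[180:250,280:350],(600,600),interpolation=cv2.INTER_CUBIC))
E
```

```text
tool_pos: [0.4659, 0.0924, 0.0442]
contact_force: [0.2, -0.4, 0.2]
tool_pos: [0.4659, 0.0924, 0.0422]
contact_force: [-0.3, 0.9, -0.2]
```

View pics/p3.png

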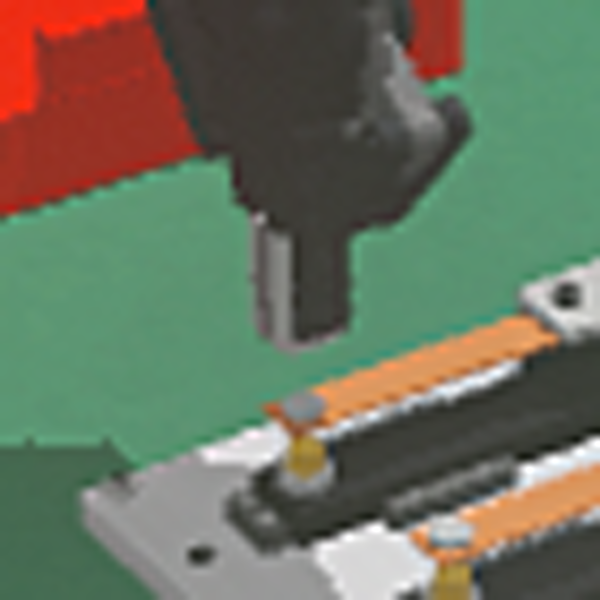

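The fingertip at (302,345) is still clear of the button at (304,405), so the fingers sit higher than the reported TCP. I'll go down in small steps and watch the force.

```bash
python3 -m pendant '[[[0,0,0,0,0,-0.02,0],[0,0,0,0,0,-0.02,0],[0,0,0,0,0,0,0]]]' | egrep 'pos|force'; for i in 1 2 3; do python3 -m pendant '[[[0,0,0,0,0,-0.01,0],[0,0,0,0,0,0,0]]]'| egrep 'pos|force'; done
```

```text
tool_pos: [0.4654, 0.0924, 0.0316]
contact_force: [-0.2, 0.2, -0.6]
tool_pos: [0.4659, 0.0924, 0.0297]
contact_force: [0.0, 0.2, 0.5]
tool_pos: [0.4659, 0.0924, 0.0272]
contact_force: [0.8, -0.1, -0.1]
tool_pos: [0.4658, 0.0925, 0.0246]
contact_force: [-0.4, -0.6, -0.4]
```

```bash
for i in 1 2 ; do python3 -m pendant '[[[0,0,0,0,0,-0.006,0],[0,0,0,0,0,0,0]]]'| egrep 'pos|force'; done;  python3 - <<'E'
from h import *
print(manip.state())
s=imaging.grab_frame("side")["frame"]
cv2.imwrite("pics/p4.png",cv2.resize(s[180:250,280:350],(600,600),interpolation=cv2.INTER_CUBIC))
E
```

```text
tool_pos: [0.4659, 0.0924, 0.0233]
contact_force: [1.0, -0.2, 0.0]
tool_pos: [0.4659, 0.0924, 0.0217]
contact_force: [-0.0, 0.9, 0.7]
{'time': 6.4, 'joint_pos': array([ 3.90091523e-02, -1.19394286e-01,  2.10373241e+00,  2.01317032e-06,
        1.15753747e+00, -1.72623701e+00]), 'joint_vel': array([ 0.00128469, -0.00128649, -0.00059778,  0.00042029,  0.00157436,
        0.00053631]), 'joint_efforts': array([-4.97024768e-03, -2.69723564e+01, -3.22417259e+01, -4.53680495e-04,
       -8.85209913e-03, -4.86687452e-05]), 'tool_pos': array([0.46590353, 0.09244078, 0.02174024]), 'tool_rot': array([-1.06296296e-04,  6.35127548e-01,  7.72407261e-01, -9.33545025e-05]), 'contact_force': array([-0.04311206,  0.86699479,  0.74583342]), 'ft_torque': array([ 0.04035691, -0.04521636,  0.01571274]), 'gripper_width': -0.003080198025902825}
```

View pics/p4.png

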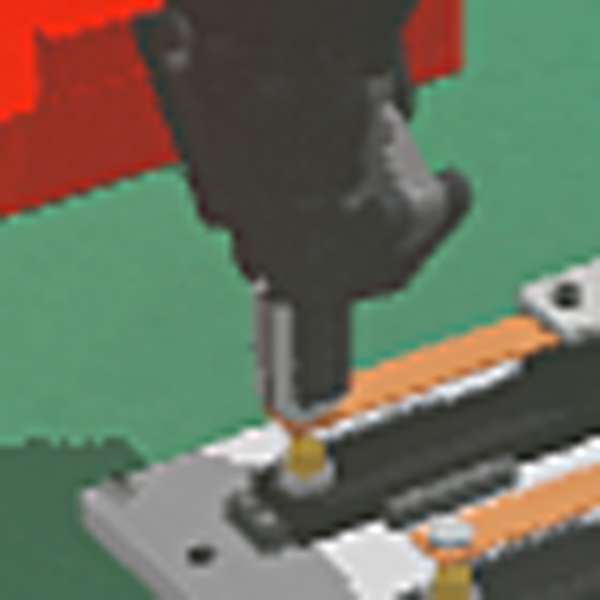

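The tip now covers the button at (304,410), so the fingers are on it and the vertical offset is about 26 mm. I'll press in small steps.

```bash
for i in 1 2 3; do python3 -m pendant '[[[0,0,0,0,0,-0.004,0],[0,0,0,0,0,-0.004,0],[0,0,0,0,0,0,0]]]'| egrep 'pos|force'; done
```

```text
tool_pos: [0.4661, 0.0925, 0.0201]
contact_force: [0.0, -0.3, 2.3]
tool_pos: [0.4661, 0.0924, 0.0181]
contact_force: [-1.5, -0.2, 3.6]
tool_pos: [0.4662, 0.0924, 0.0164]
contact_force: [-2.8, -0.5, 6.7]
```

```bash
for i in 1 2 3; do python3 -m pendant '[[[0,0,0,0,0,-0.004,0],[0,0,0,0,0,0,0]]]'| egrep 'pos|force'; done
```

```text
tool_pos: [0.4662, 0.0924, 0.0156]
contact_force: [-3.2, -1.1, 7.9]
tool_pos: [0.4663, 0.0924, 0.0148]
contact_force: [-3.6, -0.7, 9.4]
tool_pos: [0.4663, 0.0924, 0.0139]
contact_force: [-5.1, -1.0, 10.5]
```

```bash
for i in 1 2; do python3 -m pendant '[[[0,0,0,0,0,-0.002,0],[0,0,0,0,0,0,0]]]'| egrep 'pos|force'; done
```

```text
tool_pos: [0.4664, 0.0924, 0.0136]
contact_force: [-4.0, -0.7, 11.6]
tool_pos: [0.4664, 0.0924, 0.0132]
contact_force: [-5.6, -0.3, 11.3]
```

```bash
for i in 1 2; do python3 -m pendant '[[[0,0,0,0,0,-0.002,0],[0,0,0,0,0,0,0]]]'| egrep 'pos|force'; done
```

```text
tool_pos: [0.4664, 0.0924, 0.013]
contact_force: [-6.7, -0.8, 13.3]
tool_pos: [0.4664, 0.0924, 0.0128]
contact_force: [-7.4, -0.8, 15.7]
```

Nest 1 is on its stop: the force rises steeply past about 11.3 N, so this unit is sound. I'll hold, then go on to nest 2.

```bash
python3 -m pendant '[[[0,0,0,0,0,0,0],[0,0,0,0,0,0,0],[0,0,0,0,0,0,0],[0,0,0,0,0,0,0]]]'| egrep 'pos|force'
python3 -m pendant '[[[0,0,0,0,0,0.05,0],[0,0,0,0,0,0.05,0],[0,0,0,0.018,-0.0915,0,0],[0,0,0,0.018,-0.0915,0,0],[0,0,0,0.018,-0.0915,0,0],[0,0,0,0,0,0,0],[0,0,0,0,0,-0.026,0],[0,0,0,0,0,-0.026,0],[0,0,0,0,0,0,0]]]'| egrep 'time|pos|force'
python3 -m pendant '[[[0,0,0,0,0,-0.008,0],[0,0,0,0,0,-0.008,0],[0,0,0,0,0,0,0]]]'| egrep 'pos|force'
python3 -m pendant '[[[0,0,0,0,0,-0.006,0],[0,0,0,0,0,-0.006,0],[0,0,0,0,0,0,0]]]'| egrep 'pos|force'
python3 -m pendant '[[[0,0,0,0,0,-0.006,0],[0,0,0,0,0,-0.003,0],[0,0,0,0,0,0,0]]]'| egrep 'pos|force'
```

```text
tool_pos: [0.4664, 0.0925, 0.0128]
contact_force: [-7.2, -0.1, 14.7]
time: 10.95
tool_pos: [0.4786, 0.0245, 0.0218]
contact_force: [0.6, -0.3, 0.2]
tool_pos: [0.4796, 0.024, 0.0192]
contact_force: [-1.0, 1.0, 3.3]
tool_pos: [0.4798, 0.0239, 0.0164]
contact_force: [-3.0, 0.9, 5.9]
tool_pos: [0.4798, 0.0239, 0.0146]
contact_force: [-5.2, 1.8, 8.9]
```

```bash
python3 -m pendant '[[[0,0,0,0,0,-0.004,0],[0,0,0,0,0,0,0]]]'| egrep 'pos|force'
for i in 1 2 3; do python3 -m pendant '[[[0,0,0,0,0,-0.002,0],[0,0,0,0,0,0,0]]]'| egrep 'pos|force'; done
```

```text
tool_pos: [0.4799, 0.0239, 0.0137]
contact_force: [-4.7, 1.6, 9.6]
tool_pos: [0.4799, 0.0239, 0.0134]
contact_force: [-5.1, 2.3, 9.8]
tool_pos: [0.48, 0.0239, 0.0131]
contact_force: [-6.6, 1.3, 11.9]
tool_pos: [0.48, 0.0239, 0.0129]
contact_force: [-6.8, 1.2, 13.7]
```

```bash
python3 -m pendant '[[[0,0,0,0,0,-0.002,0],[0,0,0,0,0,0,0],[0,0,0,0,0,0,0],[0,0,0,0,0,0,0],[0,0,0,0,0,0,0]]]'| egrep 'pos|force'
python3 -m pendant '[[[0,0,0,0,0,0.05,0],[0,0,0,0,0,0.05,0],[0,0,0,0.018,-0.0915,0,0],[0,0,0,0.018,-0.0915,0,0],[0,0,0,0.018,-0.0915,0,0],[0,0,0,0,0,0,0],[0,0,0,0,0,-0.026,0],[0,0,0,0,0,-0.026,0],[0,0,0,0,0,0,0]]]'| egrep 'time|pos|force'
python3 -m pendant '[[[0,0,0,0,0,-0.008,0],[0,0,0,0,0,-0.008,0],[0,0,0,0,0,0,0]]]'| egrep 'pos|force'
python3 -m pendant '[[[0,0,0,0,0,-0.006,0],[0,0,0,0,0,-0.006,0],[0,0,0,0,0,0,0]]]'| egrep 'pos|force'
python3 -m pendant '[[[0,0,0,0,0,-0.006,0],[0,0,0,0,0,-0.002,0],[0,0,0,0,0,0,0]]]'| egrep 'pos|force'
```

```text
tool_pos: [0.4801, 0.0239, 0.0127]
contact_force: [-7.9, 2.2, 16.4]
time: 14.82
tool_pos: [0.4922, -0.0441, 0.0216]
contact_force: [-0.5, 0.5, 0.2]
tool_pos: [0.493, -0.0446, 0.0189]
contact_force: [-1.7, 2.2, 3.1]
tool_pos: [0.4932, -0.0447, 0.0163]
contact_force: [-3.9, 1.7, 7.2]
tool_pos: [0.4933, -0.0448, 0.0146]
contact_force: [-4.0, 1.6, 9.2]
```

```bash
python3 -m pendant '[[[0,0,0,0,0,-0.004,0],[0,0,0,0,0,-0.002,0],[0,0,0,0,0,0,0]]]'| egrep 'pos|force'
for i in 1 2; do python3 -m pendant '[[[0,0,0,0,0,-0.002,0],[0,0,0,0,0,0,0]]]'| egrep 'pos|force'; done
python3 -m pendant '[[[0,0,0,0,0,-0.002,0],[0,0,0,0,0,0,0],[0,0,0,0,0,0,0],[0,0,0,0,0,0,0],[0,0,0,0,0,0,0]]]'| egrep 'pos|force'
```

```text
tool_pos: [0.4934, -0.0448, 0.0134]
contact_force: [-5.6, 2.1, 10.6]
tool_pos: [0.4934, -0.0448, 0.0132]
contact_force: [-5.8, 2.1, 12.3]
tool_pos: [0.4935, -0.0448, 0.0129]
contact_force: [-7.0, 1.9, 14.5]
tool_pos: [0.4935, -0.0448, 0.0127]
contact_force: [-7.1, 2.9, 15.0]
```

Nest 3 is sound and on its stop. Next is nest 4.

```bash

python3 -m pendant '[[[0,0,0,0,0,0.05,0],[0,0,0,0,0,0.05,0],[0,0,0,0.018,-0.0915,0,0],[0,0,0,0.018,-0.0915,0,0],[0,0,0,0.018,-0.0915,0,0],[0,0,0,0,0,0,0],[0,0,0,0,0,-0.026,0],[0,0,0,0,0,-0.026,0],[0,0,0,0,0,0,0]]]'| egrep 'time|pos|force'
python3 -m pendant '[[[0,0,0,0,0,-0.008,0],[0,0,0,0,0,-0.008,0],[0,0,0,0,0,0,0]]]'| egrep 'pos|force'
python3 -m pendant '[[[0,0,0,0,0,-0.006,0],[0,0,0,0,0,-0.006,0],[0,0,0,0,0,0,0]]]'| egrep 'pos|force'
python3 -m pendant '[[[0,0,0,0,0,-0.006,0],[0,0,0,0,0,-0.002,0],[0,0,0,0,0,0,0]]]'| egrep 'pos|force'
```

```text
time: 18.58
tool_pos: [0.5056, -0.1126, 0.0215]
contact_force: [0.3, -0.1, -0.0]
tool_pos: [0.5066, -0.1132, 0.0188]
contact_force: [-0.9, 2.0, 2.0]
tool_pos: [0.5068, -0.1135, 0.0159]
contact_force: [-0.6, 1.4, 3.3]
tool_pos: [0.5069, -0.1135, 0.0139]
contact_force: [-1.0, 1.9, 5.8]
```

Nest 4 is soft. I'll press on to its stop.

```bash
for i in 1 2 3; do python3 -m pendant '[[[0,0,0,0,0,-0.002,0],[0,0,0,0,0,0,0]]]'| egrep 'pos|force'; done
```

```text
tool_pos: [0.5069, -0.1135, 0.0135]
contact_force: [-2.3, 0.9, 5.2]
tool_pos: [0.507, -0.1135, 0.0133]
contact_force: [-2.1, 1.8, 7.0]
tool_pos: [0.507, -0.1135, 0.013]
contact_force: [-2.7, 2.6, 7.2]
```

```bash
python3 -m pendant '[[[0,0,0,0,0,-0.002,0],[0,0,0,0,0,-0.002,0],[0,0,0,0,0,0,0],[0,0,0,0,0,0,0],[0,0,0,0,0,0,0],[0,0,0,0,0,0,0]]]'| egrep 'pos|force'
python3 -m pendant '[[[0,0,0,0,0,0.1,0],[0,0,0,0,0,0.1,0],[0,0,0,0,0,0.08,0],[0,0,0,0.12,0.025,0,0.6],[0,0,0,0.12,0.025,0,0.6],[0,0,0,0.12,0.02,0,0.6],[0,0,0,0,0,0,0.6],[0,0,0,0,0,0,0.6],[0,0,0,0,0,0,0.6]]]'
python3 - <<'E'
from h import *
s=imaging.grab_frame("side")["frame"]
cv2.imwrite("pics/p5.png",cv2.resize(s[160:310,340:490],(600,600),interpolation=cv2.INTER_CUBIC))
E
```

```text
tool_pos: [0.5071, -0.1136, 0.0124]
contact_force: [-3.5, 1.7, 9.6]
time: 22.32
tool_pos: [0.5956, -0.0961, 0.0807]
tool_rot: [-0.0, 0.635, 0.772, -0.0]
contact_force: [0.4, 0.1, -0.3]
gripper_width: 0.603
```

View pics/p5.png

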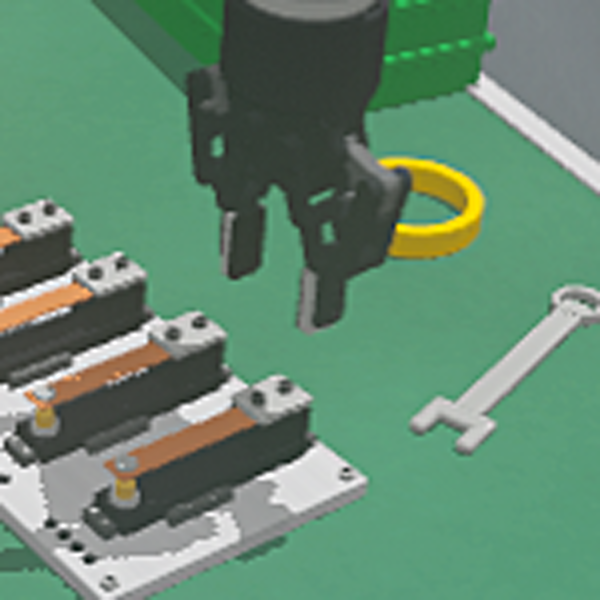

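Units 1 to 4 are seated. The open jaws straddle the end of nest 4's tower, with tips at (238,275) and (315,328). I'll fine-align and descend.

```bash

python3 -m pendant '[[[0,0,0,0.01,0.003,-0.07,0.6],[0,0,0,0,0,-0.07,0.6],[0,0,0,0,0,-0.07,0.6],[0,0,0,0,0,-0.07,0.6],[0,0,0,0,0,0,0.6],[0,0,0,0,0,0,0.6]]]'
python3 - <<'E'
from h import *
s=imaging.grab_frame("side")["frame"]
cv2.imwrite("pics/p6.png",cv2.resize(s[200:300,350:450],(600,600),interpolation=cv2.INTER_CUBIC))
E
```

```text
time: 23.12
tool_pos: [0.5994, -0.0953, 0.0113]
tool_rot: [0.0, 0.635, 0.772, 0.0]
contact_force: [-0.1, 0.1, 0.4]
gripper_width: 0.599
```

View pics/p6.png

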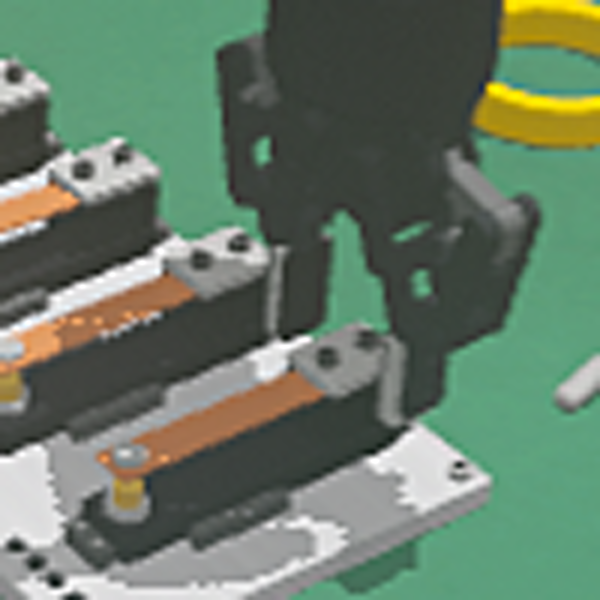

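The jaws straddle tower 4: the tips are at (298,330) and (412,412), and their mean sits over the tower centre at (350,343). I'll go down 15 mm and close.

```bash

python3 -m pendant '[[[0,0,0,0,0,-0.03,0.6],[0,0,0,0,0,-0.03,0.6],[0,0,0,0,0,0,0.6]]]'| egrep 'pos|force'
python3 -m pendant '[[[0,0,0,0,0,0,0],[0,0,0,0,0,0,0],[0,0,0,0,0,0,0],[0,0,0,0,0,0,0],[0,0,0,0,0,0,0],[0,0,0,0,0,0,0],[0,0,0,0,0,0,0],[0,0,0,0,0,0,0]]]'
```

```text
tool_pos: [0.5981, -0.095, -0.005]
contact_force: [0.7, -0.0, 0.4]
time: 24.55
tool_pos: [0.5994, -0.0953, -0.0035]
tool_rot: [0.0, 0.635, 0.772, 0.0]
contact_force: [0.5, 0.5, 2.1]
gripper_width: 0.295
```

```bash

python3 -m pendant '[[[0,0,0,0,0,0.01,0],[0,0,0,0,0,0.02,0],[0,0,0,0,0,0.03,0],[0,0,0,0,0,0.04,0],[0,0,0,0,0,0.06,0],[0,0,0,0,0,0.08,0],[0,0,0,0,0,0.08,0],[0,0,0,0,0,0.08,0],[0,0,0,0,0,0.06,0],[0,0,0,0,0,0.02,0],[0,0,0,0,0,0,0],[0,0,0,0,0,0,0]]]'
python3 - <<'E'
from h import *
s=imaging.grab_frame("side")["frame"];t=imaging.grab_frame("top")["frame"]
cv2.imwrite("pics/p7.png",np.hstack([cv2.resize(s[90:310,270:490],(400,400)),cv2.resize(t[90:310,60:400],(400,259)).__class__(0) if 0 else cv2.resize(t[90:310,180:400],(400,400))]))
E
```

```text
time: 26.05
tool_pos: [0.5983, -0.095, 0.1149]
tool_rot: [-0.001, 0.635, 0.772, -0.0]
contact_force: [-0.5, -0.8, -1.9]
gripper_width: 0.293
```

View pics/p7.png

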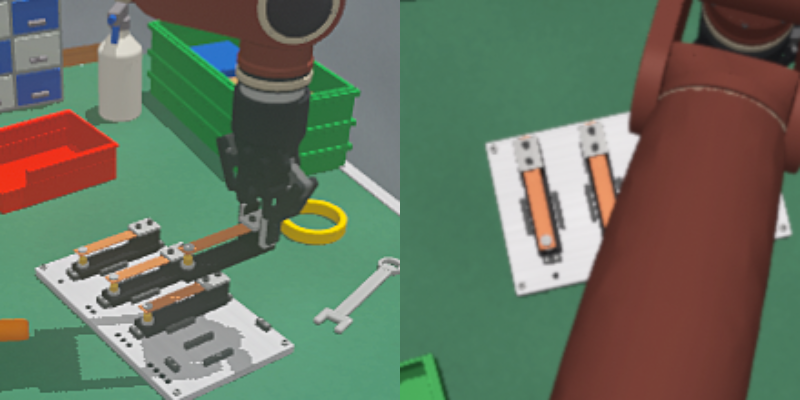

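Unit 4 is lifted level and clear, and nest 4 is empty. I'll check the bin centre against its floor corners.

```bash
python3 - <<'E'
from h import *
np.set_printoptions(precision=4,suppress=True)
d=imaging.grab_frame("top")
c=lambda p:((p[0]+.5)/4.4-.5+60,(p[1]+.5)/4.4-.5+140)
Q=[ray(d,c(p),z) for p,z in[((113,168),.004),((347,122),.004),((166,528),.004),((35,110),.06),((362,45),.06)]]
print(np.array(Q))
print(np.linalg.norm(Q[0]-Q[1]),np.linalg.norm(Q[0]-Q[2]))
th,R,t,e=fit([(.091,.061),(-.091,.061)],[Q[0],Q[2]]);print(th,t,e)
th,R,t,e=fit([(.095,.071),(.095,-.071)],Q[3:]);print(th,t,e)
E
```

```text
[[0.5723 0.4415]
 [0.5903 0.3358]
 [0.4089 0.4135]
 [0.5846 0.4528]
 [0.6088 0.3121]]
0.10716827820815134 0.16580908368745625
0.16951518427745318 [0.5009 0.3674] [[-7.9794 -1.3657]
 [ 7.9794  1.3657]]
0.1706121517003081 [0.5031 0.3664] [[-0.063   0.3655]
 [ 0.063  -0.3655]]
```

```bash

python3 -m pendant '[[[0,0,0,-0.005,0.05,0,0],[0,0,0,-0.012,0.1,0,0],[0,0,0,-0.016,0.14,0,0],[0,0,0,-0.016,0.14,0,0],[0,0,0,-0.016,0.14,0,0],[0,0,0,-0.016,0.14,0,0],[0,0,0,-0.016,0.14,0,0],[0,0,0,-0.016,0.14,0,0],[0,0,0,-0.016,0.14,0,0],[0,0,0,-0.016,0.14,0,0],[0,0,0,-0.016,0.14,0,0],[0,0,0,-0.016,0.14,0,0],[0,0,0,-0.016,0.14,0,0],[0,0,0,-0.016,0.134,0,0],[0,0,0,-0.016,0.1,0,0],[0,0,0,-0.01,0.05,0,0],[0,0,0,0,0,0,0],[0,0,0,0,0,0,0],[0,0,0,0,0,0,0]]]'
```

```text
time: 28.58
tool_pos: [0.5406, 0.3973, 0.1161]
tool_rot: [0.0, 0.636, 0.772, -0.0]
contact_force: [0.3, 0.2, -2.5]
gripper_width: 0.293
```

```bash

python3 -m pendant '[[[0,0,0,0.008,-0.047,0,0],[0,0,0,0.007,-0.046,0,0],[0,0,0,0,0,0,0],[0,0,0,0,0,-0.04,0],[0,0,0,0,0,-0.06,0],[0,0,0,0,0,-0.06,0],[0,0,0,0,0,-0.06,0],[0,0,0,0,0,-0.06,0],[0,0,0,0,0,-0.06,0],[0,0,0,0,0,-0.06,0],[0,0,0,0,0,-0.04,0],[0,0,0,0,0,-0.02,0],[0,0,0,0,0,0,0],[0,0,0,0,0,0,0]]]'
python3 -m pendant '[[[0,0,0,0,0,-0.01,0],[0,0,0,0,0,-0.01,0],[0,0,0,0,0,0,0]]]'|egrep "pos|force"
```

```text
time: 30.32
tool_pos: [0.5446, 0.3754, 0.002]
tool_rot: [0.0, 0.635, 0.772, 0.001]
contact_force: [-0.3, -0.1, -2.7]
gripper_width: 0.292
tool_pos: [0.5438, 0.3749, -0.0042]
contact_force: [-0.1, 0.0, -2.7]
```

```bash

for i in 1 2 3 ; do python3 -m pendant '[[[0,0,0,0,0,-0.004,0],[0,0,0,0,0,-0.004,0],[0,0,0,0,0,0,0]]]'|egrep "pos|force"; done
```

```text
tool_pos: [0.5439, 0.375, -0.006]
contact_force: [0.2, -0.3, -1.9]
tool_pos: [0.5439, 0.375, -0.008]
contact_force: [-0.9, -0.4, -3.0]
tool_pos: [0.5439, 0.375, -0.01]
contact_force: [-0.3, -0.2, -2.0]
```

```bash

for i in 1 2 3; do python3 -m pendant '[[[0,0,0,0,0,-0.003,0],[0,0,0,0,0,0,0]]]'|egrep "pos|force"; done
```

```text
tool_pos: [0.544, 0.3751, -0.0107]
contact_force: [-0.2, -0.6, -1.4]
tool_pos: [0.544, 0.375, -0.0114]
contact_force: [-0.3, -0.6, -3.0]
tool_pos: [0.5441, 0.3751, -0.0115]
contact_force: [-1.8, -0.9, 2.0]
```

The unit touched down at the predicted height. I'll release and lift.

```bash

python3 -m pendant '[[[0,0,0,0,0,0,0.35],[0,0,0,0,0,0,0.45],[0,0,0,0,0,0,0.55],[0,0,0,0,0,0,0.55],[0,0,0,0,0,0,0.55],[0,0,0,0,0,0.03,0.55],[0,0,0,0,0,0.06,0.55],[0,0,0,0,0,0.1,0.55],[0,0,0,0,0,0.1,0.55],[0,0,0,0,0,0.1,0.55],[0,0,0,0,0,0.1,0.55],[0,0,0,0,0,0.1,0.55],[0,0,0,0,0,0.1,0.55],[0,0,0,-0.05,-0.15,0,0.55],[0,0,0,-0.1,-0.2,0,0.55],[0,0,0,-0.1,-0.2,0,0.55],[0,0,0,-0.1,-0.2,0,0.55],[0,0,0,-0.1,-0.2,0,0.55],[0,0,0,0,0,0,0.55],[0,0,0,0,0,0,0.55]]]'
python3 -m pendant '[[[0,0,0,-0.1,-0.2,0,0.55],[0,0,0,0,-0.22,0,0.55],[0,0,0,0,-0.22,0,0.55],[0,0,0,0,-0.22,0,0.55],[0,0,0,0,-0.22,0,0.55],[0,0,0,0,0,0,0.55],[0,0,0,0,0,0,0.55]]]'
python3 - <<'E'
from h import *
s=imaging.grab_frame("side")["frame"];t=imaging.grab_frame("top")["frame"]
cv2.imwrite("pics/end.png",np.hstack([cv2.resize(s[130:330,200:480],(400,286)),cv2.resize(t[120:320,40:320],(400,286))]))
E
```

```text
time: 35.08
tool_pos: [0.4322, 0.1378, 0.1618]
tool_rot: [0.001, 0.635, 0.772, 0.001]
contact_force: [0.2, 0.8, 0.9]
gripper_width: 0.549
time: 35.95
tool_pos: [0.4072, -0.1317, 0.1606]
tool_rot: [-0.0, 0.635, 0.773, 0.0]
contact_force: [0.2, 0.8, 0.6]
gripper_width: 0.549
```

View pics/end.png

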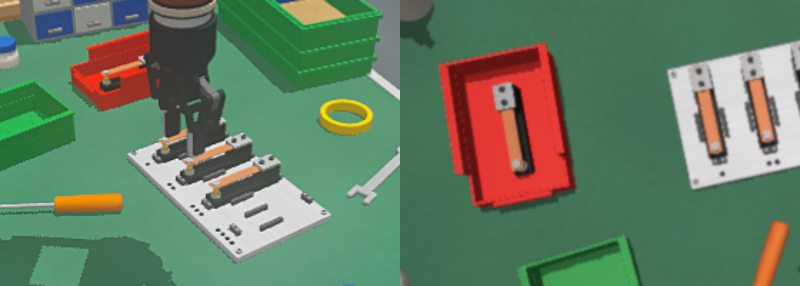

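The unit stands upright in the middle of the red bin, around (510,130). Nests 1 to 3 are still occupied, nest 4 is empty, and the gripper is clear, so I'm handing in.

```bash
python3 -c "
from plant import manip
print(manip.job_done())"
```

```text
the job is handed in; nothing more can be done
None
```

The soft unit was in nest 4. It now stands on its base in the middle of the red bin, and the job is handed in at about 36 s on the robot's clock.

**Pressing:** I pressed nests 1 to 4 in order, each to its stop. Nests 1, 2 and 3 reached the stop at about 10.5 to 11.5 N; nest 4 took only about 5 to 6 N. The highest press reading, taken while holding on the stop, was about 16 N vertically, or about 18 N including the sideways drag.

**Moving the unit:** I gripped it by the tower and lifted it straight out. I lowered it until the force showed it touching down, at the expected height, and only then released it.

**Last checks:** The final pictures show the unit upright in the bin, nests 1 to 3 still occupied, nest 4 empty and the gripper clear of everything. They do not cover the whole bench, so I did not recheck the blue bin, the marker pen or the pen tin; the arm did not come near them.

**Disagreements:**
- **Fingertip height:** the tips actually sat about 26 mm higher than the reported TCP. I found this from the pictures and the first button contact, and allowed for it in every later move.
- **Red bin size:** the rim measured about 142 mm wide instead of 130, and the floor about 166 mm long instead of 182. The separate estimates of its centre agreed to about 3 mm.
- **Overshoot:** I carried the unit about 23 mm too far on the way to the bin, and corrected this before lowering.

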